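# Put the tall tape roll away and close up the drawer unit

### The job

Slide the tall, narrow roll of tape up off its spindle and set it down, without dropping it, standing on its end in the open drawer of the blue drawer unit. Then push the drawer fully home, and only after that swing the steel clamp on top of the unit all the way down over the drawer's front. Leave the flat, wide roll on its spindle and all the other things where they are.

Things in the scene. Friction and masses are not known exactly. Their poses are not given: they have to be found in the camera images.
- unit: The fixed blue plastic drawer unit: 180 mm deep (x), 210 mm wide (y), 100 mm high. Origin: centre of its underside on the table; z up; its front, where the drawer comes out, faces its own -x (towards the robot, give or take its yaw). The flat roof's top is at z = 100 mm.
- drawer (a joint): Travel of the unit's only drawer along the unit's -x, m: 0 = fully home, 0.14 = the outer stop; starts pulled out 0.115 to 0.130. It slides stiffly (about 2 N) and stays where left. Front panel: 210 mm wide, 10 mm thick, z = 6 to 98 mm, outer face at unit x = -102 mm minus the travel; pull tab in its middle 70 mm wide, 8 mm thick, up to z = 114 mm.
- drawer_floor (a point): Point on the top of the drawer's floor, moving with the drawer, axes as the unit's: mid-width, 58 mm behind the inner face of the front panel; the middle of the part of the drawer that stands open at the start. A good place for the roll. Inside, the drawer is 176 mm wide and 161 mm long; floor 11 mm above the table, side walls up to 61 mm.
- clamp (a joint): Angle of the steel clamp bar hinged on the unit's roof, rad: 0 = all the way down, lying level along the unit's -x with its hook in front of the drawer's pull tab; 1.57 = standing upright; end stop 1.75. Starts at 1.1 to 1.5; stiff hinge (about 1 N at the grip), stays where left.
- clamp_hinge (a point): Middle of the clamp's hinge axis, fixed on the unit at unit x = 35 mm, y = 0, z = 118 mm; the axis runs along the unit's y.
- clamp_grip (a point): Middle of the rubber-covered grip end of the clamp, 172 mm from the hinge; moves with the clamp. The grip is 40 mm long (16 mm more to the tip), 26 mm wide along the unit's y, 10 mm thick; the bar itself is 20 mm wide. When down, the grip stands level 118 mm above the table, 20 mm clear in front of the drawer.
- roll_tall: The tall, narrow roll of grey cloth tape, a plain ring on a cardboard core: 60 mm outside diameter, 24 mm bore, 50 mm tall, 90 g. Origin: centre of its lower end; z along its bore. It starts on the spindle of its stand.
- roll_mid (a point): Centre of the tall roll, 25 mm up its axis from its origin.
- stand_tall: Fixed stand that holds the tall roll: round wooden base 90 mm across, 12 mm thick, with an upright steel spindle 14 mm in diameter, top 85 mm above the table. Origin: centre of the base's underside. The two stands are alike and may trade sides.
- stand_flat: The like fixed stand that holds the flat roll; same sizes and origin.
- roll_flat: The flat, wide tape roll, to be left on its spindle: 90 mm outside diameter, 24 mm bore, 22 mm tall. Origin: centre of its lower end.
- tumbler: Glass tumbler standing upside down: 100 mm tall, 72 mm across at the mouth (below). Origin: centre of its underside. Leave alone.
- tin: Closed round aluminium tin, 93 mm across, 68 mm tall. Origin: centre of its underside. Leave alone.
- lever_a: Green tyre lever lying flat, 138 mm long along its x, 20 mm wide, 8 mm thick. Origin: its middle, underneath. Leave alone.
- lever_b: The other green tyre lever, the same. Leave alone.
- spanner: Flat steel cone spanner lying on the table, 178 mm long along its x, 36 mm wide, 4 mm thick. Origin: its middle, underneath. Leave alone.
- carton: Small cardboard carton, 75 x 100 x 60 mm high. Origin: centre of its underside. Leave alone.
Mind the look-alikes: they are no part of the job. What is meant by the roll_tall is not red, and is the smaller of those in its own colour.

How it is judged:
By the outcome, as a careful person would: the job done as asked, in the order asked, and still so for the second after the job is handed in, with the robot touching nothing.
It also fails if it takes over 67 s, if anything falls off the work surface, if the arm or the gripper's body presses on something with over 40 N, if the wrist force passes 120 N, or if a joint passes its speed limit or range.

### The arm

A 6-joint arm with a two-finger parallel gripper is mounted at the origin on the work surface. World frame = base frame: x ahead of the robot, y to its left, z up, the work surface at z = 0. Lengths are in m, angles in rad, forces in N, time in s.
With the tool pointing down it reaches from about 0.15 to 0.775 m from the base axis. Payload 6.1 kg.
Tool frame: the origin (TCP) lies at the very end of the fingers, on their centre line; the grasp point (between the pads) lies bot.hold_point_z behind it (bot.hold_point_z is the distance from the TCP to the grasp point, in m); z points along the fingers, y is the line along which they close (so a half turn about z gives the same grasp; the last joint's range is limited). The gripper opens to 85 mm and grips with 20 to 120 N. Pads are 22 mm wide; open, the fingers measure 114 mm over their backs; the gripper's body (76 mm by 85 mm) begins 54 mm behind the grasp point. The pads swing forward as they close: fully open they stand 13 mm farther back than shut.
Start: joints at [-1.171, 0.126, -0.04, 1.405, 0, 1.571], TCP at [0.204, -0.484, 0.231] pointing down, gripper open.
Joint ranges: [-2.72, 2.72], [-0.95, 1.95], [-1.27, 1.35], [-1.78, 2.02], [-1.46, 1.47], [-3.14, 3.14]. Speed limits (rad/s): [2.39, 2.39, 3.01, 3.14, 3.14, 3.14].

### API

Orientations are given as a rotation vector (axis times angle).
In Python, from workcell import bot gives the robot as it stands. Calls block until the motion is done:
- bot.move_pose(position, orientation): joint-space move of the TCP to a pose.
- bot.move_linear(position, ori=None, rate=0.15, stop_force=None): straight line of the TCP; ori=None keeps the orientation; rate is the mean speed in m/s. With stop_force (N) it stops when the force on the tool has changed by that much, and returns True; else False.
- bot.goto_joints(angles): joint-space move.
- bot.grip(opening, effort=None): opening from 0.0 (shut) to 1.0 (fully open); effort is the grip in N (None keeps the last); returns when the fingers have stopped.
- bot.sleep(seconds).
- bot.solve_ik(position, orientation): joint angles nearest the present ones, or None.
- bot.state(): the state.
- bot.camera(name): name is "side" or "top"; returns a dict with "pixels" (480x640x3 uint8, red, green, blue), "K" (3x3 intrinsics, pixels), "R" (3x3) and "t" (3): a world point X has camera coordinates R X + t. Camera axes: x right, y down, z forward; pixel columns grow to the right and rows downward; lengths in m; the calibration is good to about 2 mm. A picture is of the moment at which its call begins. There is no depth.
A pose or a line that the arm cannot do raises bot.PlanningError and nothing moves.
- bot.finish_job(): hands the job in; it is judged then, once.
The state is a dict: "t": time; "joint_pos": joint angles; "joint_vel": joint speeds; "tau": joint torques, N m; "ee_pos": TCP position; "tool_rot": TCP orientation; "contact_force": force on the tool from outside, world axes, zero at the start; "moment": the same for the moment, N m; "opening": opening from 0.0 (shut) to 1.0 (fully open); "gripper_force": force on a finger pad.
Only numpy, scipy, OpenCV 4.12 (cv2) and the standard library are available. Lean on these libraries where they do the work, as an engineer would, in place of code of your own. Each camera call takes 0.05 s, during which the arm holds its last target. There are 200 camera calls.

## Working session

There is one attempt and no reset: what is moved stays moved. The work goes in short steps, each a Python script; the robot and the scene stay as the last script left them, time stands still between calls to the robot, and variables do not carry over. Pictures are saved under pics/ and viewed, at most 10 in all, crops included, and the job is handed in when it is done.

```bash
ls; mkdir -p pics
python3 - <<'E'
from workcell import bot
import cv2
for n in("top","side"):
    c=bot.camera(n); cv2.imwrite(f"pics/{n}0.png",c["pixels"][:,:,::-1]); print(n,c["K"].tolist(),c["R"].round(4).tolist(),c["t"].round(4).tolist())
print(bot.hold_point_z,bot.state()["t"],bot.state()["tool_rot"])
E
```

```text
pics
top [[453.0047275427115, 0.0, 324.86524285363936], [0.0, 453.0047275427115, 243.16731960023336], [0.0, 0.0, 1.0]] [[-0.0078, -1.0, 0.002], [-0.9905, 0.0075, -0.1372], [0.1372, -0.0031, -0.9905]] [-0.033, 0.5356, 0.9134]
side [[445.77344011515027, 0.0, 318.720687621176], [0.0, 445.77344011515027, 240.1011185812894], [0.0, 0.0, 1.0]] [[-0.999, -0.0454, 0.003], [-0.0286, 0.5746, -0.8179], [0.0353, -0.8172, -0.5753]] [0.5152, 0.1372, 0.9925]
0.0187 0.1 [-3.07764873e+00 -6.23553400e-01  4.11608004e-04]
```

View pics/top0.png

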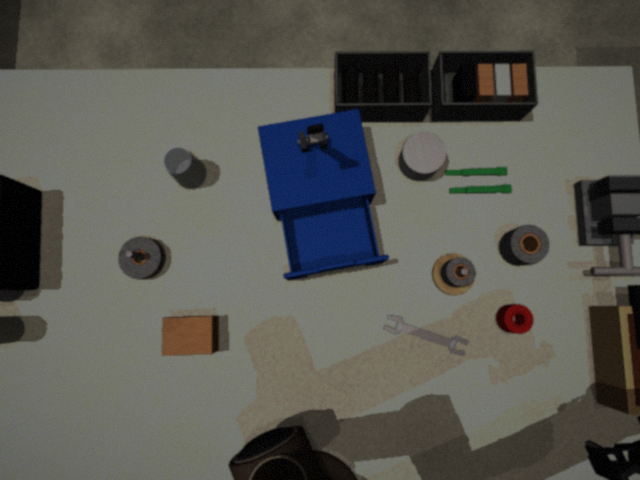

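View pics/side0.png

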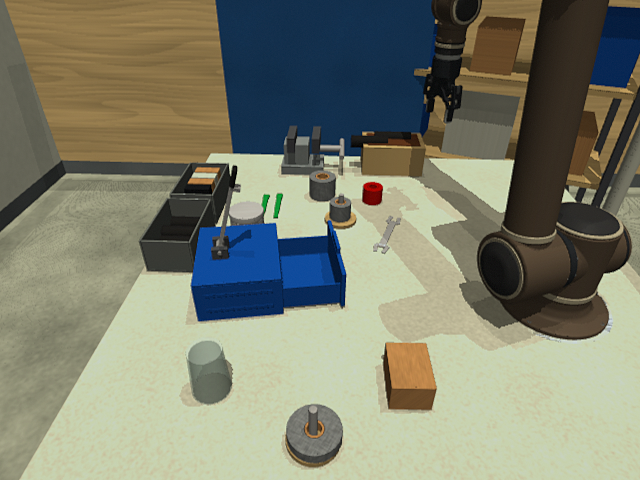

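The top view shows the tall roll on its tan-based stand at about (457,271), the flat roll at (141,257), and larger grey and red look-alikes at (525,245) and (516,319). The unit's roof spans about (259,127), (360,111), (376,193), (277,216), and the drawer front's top edge runs (285,277)–(387,259). The clamp hinge is near (313,140), with the bar leaning up and back. Next I'll zoom in on the unit and the roll.

```bash
cat > h.py <<'E'
import numpy as np, cv2
from workcell import bot
def ray(c,uv):
    d=np.linalg.inv(c["K"])@[uv[0],uv[1],1]; return -c["R"].T@c["t"], c["R"].T@d
def onz(c,uv,z):
    o,d=ray(c,uv); return o+d*(z-o[2])/d[2]
def proj(c,X):
    p=c["K"]@(c["R"]@np.asarray(X)+c["t"]); return p[:2]/p[2]
def two(c1,a,c2,b):
    o1,d1=ray(c1,a);o2,d2=ray(c2,b)
    s=np.linalg.lstsq(np.c_[d1,-d2],o2-o1,rcond=None)[0]
    p,q=o1+d1*s[0],o2+d2*s[1]; return (p+q)/2,np.linalg.norm(p-q)
E
python3 - <<'E'
from h import *
t,s=bot.camera("top"),bot.camera("side")
def crop(c,x,y,w,h,k): return cv2.resize(c["pixels"][y:y+h,x:x+w,::-1],None,fx=k,fy=k,interpolation=cv2.INTER_CUBIC)
a=crop(t,250,100,150,190,3); b=crop(s,185,150,170,190,2)
c=crop(t,425,245,60,60,5);
im=np.zeros((600,800,3),np.uint8); im[:570,:450]=a; im[:300,450:750]=c
cv2.imwrite("pics/z1.png",im)
cv2.imwrite("pics/z2.png",crop(s,185,155,170,170,3.5))
hsv=cv2.cvtColor(t["pixels"],cv2.COLOR_RGB2HSV)
m=((hsv[...,0]>8)&(hsv[...,0]<28)&(hsv[...,1]>90)).astype(np.uint8); m[:,:425]=0;m[:,485:]=0;m[:240]=0;m[305:]=0
ys,xs=np.nonzero(m); hull=cv2.convexHull(np.c_[xs,ys].astype(np.float32)); e=cv2.fitEllipse(hull)
print(e, onz(t,e[0],.012))
print("roof",[onz(t,p,.1).round(3) for p in [(259,127),(360,111),(376,193),(277,216)]])
print("front",[onz(t,p,.098).round(3) for p in [(285,277),(387,259)]])
E
```

```text
((452.1356506347656, 274.15301513671875), (38.15086364746094, 41.82976531982422), 143.4866180419922) [ 0.46993208 -0.3083098   0.012     ]
roof [array([0.765, 0.095, 0.1  ]), array([ 0.798, -0.111,  0.1  ]), array([ 0.626, -0.139,  0.1  ]), array([0.581, 0.057, 0.1  ])]
front [array([0.461, 0.041, 0.098]), array([ 0.495, -0.158,  0.098])]
```

View pics/z1.png

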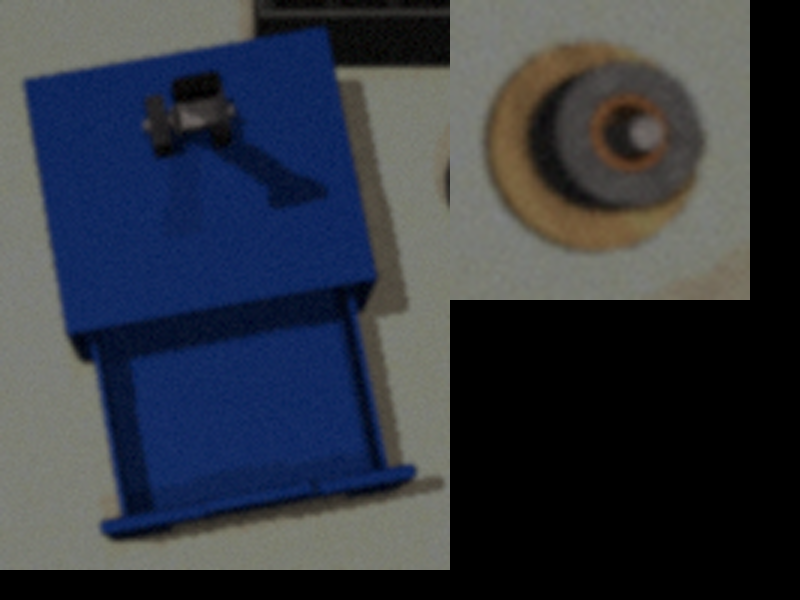

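View pics/z2.png

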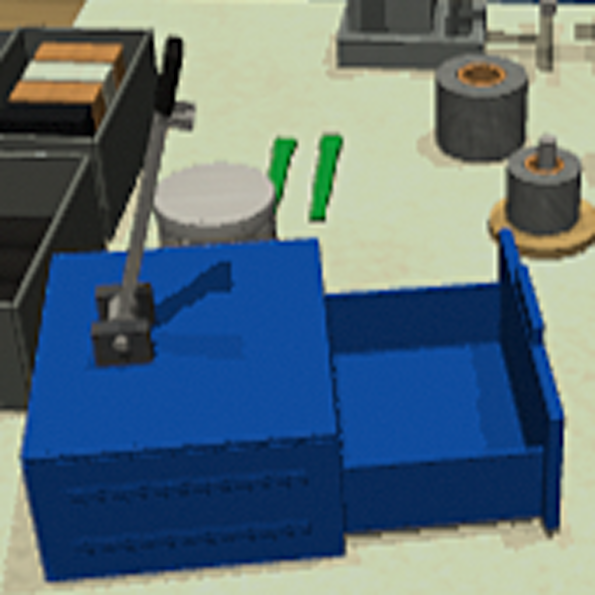

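The zooms give the roof corners in both views, the front panel's ends and the clamp. The black grip is at side crop (171,75), i.e. px (233.9,176.4), and top px about (315,129). Now I'll compute the poses.

```bash
cat > m.py <<'E'
from h import *
t,s=bot.camera("top"),bot.camera("side")
T=lambda x,y:(250+(x+.5)/3-.5,100+(y+.5)/3-.5); S=lambda x,y:(185+(x+.5)/3.5-.5,155+(y+.5)/3.5-.5)
M=np.array([[.09,.105],[.09,-.105],[-.09,-.105],[-.09,.105]])
def fit(P):
    P=np.asarray(P)[:,:2]; c=P.mean(0); z=((P-c)@[1,1j])@np.conj(M@[1,1j]); return c,np.angle(z),np.sqrt((((P-c)**2).sum(1)).mean())
pt=[T(26,80),T(328,29),T(375,275),T(72,333)]; ps=[S(25,456),S(52,254),S(318,240),S(342,436)]
for c,p in((t,pt),(s,ps)): print("unit",fit([onz(c,q,.1) for q in p]))
P=[two(t,a,s,b) for a,b in zip(pt,ps)]; print("tri",[(p.round(4),round(e,4)) for p,e in P]); 
c,yaw,_=fit([p for p,_ in P]); print(c,yaw)
print("front top, world:",[onz(t,T(*q),.098).round(4) for q in((103,523),(415,470))],[onz(s,S(*q),.098).round(4) for q in((503,233),(559,410))])
# roll
r=t["pixels"]; 
for nm,cc,uv in (("top",t,(425+644/5,245+132/5)),("side",s,S(547,138))): print("spindle",nm,onz(cc,uv,.085))
print("rolltop",onz(t,(425+628/5-90,245+135/5),.062),onz(s,S(543,164),.062))
print("rolltop2",onz(t,(425+(628-450)/5,245+135/5),.062),"spindle",onz(t,(425+(644-450)/5,245+132/5),.085))
print("grip",two(t,T(196,86),s,S(171,75)))
E
python3 m.py
```

```text
unit (array([ 0.69769474, -0.02139091]), np.float64(0.17535904536214714), np.float64(0.13545509068440034))
unit (array([ 0.69464418, -0.019783  ]), np.float64(0.1716981289446018), np.float64(0.13776040979787638))
tri [(array([0.7651, 0.096 , 0.1004]), np.float64(0.0031)), (array([ 0.8022, -0.1087,  0.1003]), np.float64(0.001)), (array([ 0.6279, -0.1367,  0.0998]), np.float64(0.0039)), (array([0.59  , 0.0642, 0.0959]), np.float64(0.0059))]
[ 0.69629338 -0.02130465] 0.17723783798293347
front top, world: [array([0.467 , 0.0429, 0.098 ]), array([ 0.4999, -0.1601,  0.098 ])] [array([ 0.4997, -0.154 ,  0.098 ]), array([0.4613, 0.0377, 0.098 ])]
spindle top [ 0.4689172  -0.48882028  0.085     ]
spindle side [ 0.46958585 -0.31294856  0.085     ]
rolltop [ 0.47079625 -0.31148069  0.062     ] [ 0.47200155 -0.31222036  0.062     ]
rolltop2 [ 0.47079625 -0.31148069  0.062     ] spindle [ 0.47027973 -0.31090182  0.085     ]
grip (array([ 0.68611544, -0.02203239,  0.28217194]), np.float64(0.0031637655358387018))
```

```bash
cat >> h.py <<'E'
from scipy.spatial.transform import Rotation as Ro
C=np.array([.6965,-.0205]); YAW=.174
def ori(a): return (Ro.from_rotvec([0,0,a])*Ro.from_rotvec([np.pi,0,0])).as_rotvec()
O=ori(YAW)
def W(x,y,z): return [C[0]+x*np.cos(YAW)-y*np.sin(YAW),C[1]+x*np.sin(YAW)+y*np.cos(YAW),z]
def st():
    q=bot.state(); print("t",round(q["t"],2),"ee",np.round(q["ee_pos"],4),"F",np.round(q["contact_force"],1),"open",round(q["opening"],3),"gf",q["gripper_force"])
E
python3 - <<'E'
from h import *
roll=[.4705,-.311]
for p in(W(-.154,0,.03),W(-.28,0,.05),W(.05,0,.30),W(.03,0,.27),W(-.14,0,.12)): print(np.round(p,3),bot.solve_ik(p,O))
bot.move_pose(roll+[.16],O); bot.move_linear(roll+[.025],rate=.12); st()
bot.grip(0,40); st()
E
```

```text
[ 0.545 -0.047  0.03 ] [-0.08634643  0.24294674 -0.34870109  0.9791485   0.          2.88124622]
[ 0.421 -0.069  0.05 ] [-0.16249544  0.00995493 -0.57114147  0.98969993  0.          2.80509721]
[ 0.746 -0.012  0.3  ] [-0.01588055  0.65590819  0.88229215  1.79718028  0.          2.95171211]
[ 0.726 -0.015  0.27 ] [-0.02107857  0.56464333  0.65752295  1.66367594  0.          2.94651408]
[ 0.559 -0.045  0.12 ] [-0.07991563  0.21416509 -0.17844186  1.17818938  0.          2.88767703]
t 2.81 ee [ 0.471  -0.3114  0.0258] F [ 0.4  0.3 -0.2] open 1.003 gf 0.0
t 3.17 ee [ 0.471  -0.3113  0.0261] F [-1.   0.4  5.7] open 0.699 gf 43.031952967867255
```

Run:
```python
from h import *
bot.move_linear([.471,-.3113,.165],rate=.1); st()
bot.move_linear(W(-.154,0,.165),rate=.2); st()
for n in("top","side"):
    c=bot.camera(n); x,y=(230,60) if n=="top" else (185,150)
    cv2.imwrite(f"pics/h_{n}.png",c["pixels"][y:y+240,x:x+280,::-1].repeat(2,0).repeat(2,1))
```

```text
t 4.72 ee [ 0.4707 -0.3111  0.1642] F [ 0.1 -0.6 -1.4] open 0.703 gf 43.26348137576133
t 6.25 ee [ 0.5446 -0.0478  0.165 ] F [ 0.  -0.7 -1.1] open 0.698 gf 43.275940963067114
```

View pics/h_side.png

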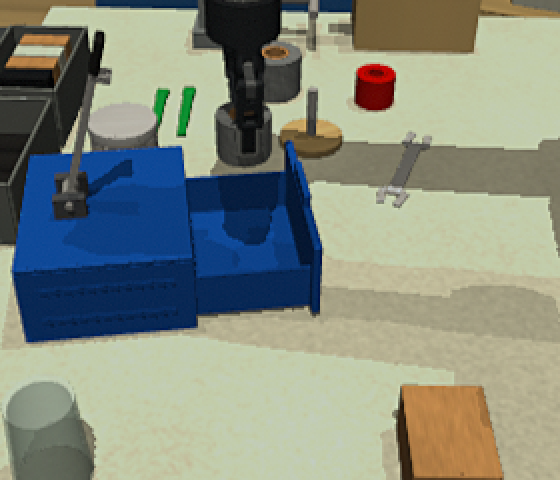

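The roll is held upright at crop (243,135), clear above the open drawer, and the spindle at (312,110) is bare. Next I lower it until it touches the floor and release it.

Run:
```python
from h import *
bot.move_linear(W(-.154,0,.05),rate=.12)
print(bot.move_linear(W(-.154,0,.021),rate=.03,stop_force=3)); st()
bot.grip(1.0); st()
bot.move_linear(W(-.154,0,.17),rate=.12)
bot.move_pose(W(-.30,0,.17),O); bot.grip(0)
for n in("top","side"):
    c=bot.camera(n); x,y=(230,60) if n=="top" else (185,150)
    cv2.imwrite(f"pics/p_{n}.png",c["pixels"][y:y+240,x:x+280,::-1].repeat(2,0).repeat(2,1))
st()
```

```text
True
t 8.23 ee [ 0.5449 -0.0471  0.0251] F [0.2 0.2 3.1] open 0.703 gf 43.67884762119502
t 8.62 ee [ 0.5436 -0.0471  0.0241] F [-0.2 -0.6 -0.3] open 0.999 gf 0.0
t 11.48 ee [ 0.401  -0.0724  0.17  ] F [-0.7  0.2 -0.3] open 0.001 gf 0.0
```

View pics/p_side.png

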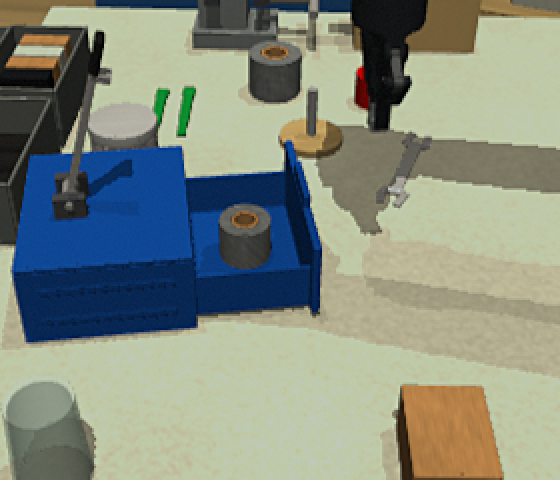

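The roll stands upright on the drawer floor at crop (245,235). Now I push the drawer home.

Run:
```python
from h import *
bot.move_linear(W(-.29,0,.17));bot.move_linear(W(-.29,0,.056),rate=.15)
print(bot.move_linear(W(-.14,0,.056),rate=.06,stop_force=25)); st()
print(bot.move_linear(W(-.085,0,.056),rate=.04,stop_force=15)); st()
e=np.array(bot.state()["ee_pos"][:2])-C; print("unit x",e@[np.cos(YAW),np.sin(YAW)],"y",e@[-np.sin(YAW),np.cos(YAW)])
bot.sleep(.3); st()
bot.move_linear(W(-.17,0,.056),rate=.1)
for n in("top","side"):
    c=bot.camera(n); x,y=(230,60) if n=="top" else (185,150)
    cv2.imwrite(f"pics/d_{n}.png",c["pixels"][y:y+240,x:x+280,::-1].repeat(2,0).repeat(2,1))
st()
```

```text
False
t 15.29 ee [ 0.5586 -0.0448  0.0561] F [-0.7 -0.4 -0.5] open 0.001 gf 0.0
True
t 16.07 ee [ 0.5835 -0.0402  0.0553] F [-1.7 -0.5  1.1] open -0.001 gf 0.0
unit x -0.11471435860971821 y 0.00013061064547167586
t 16.37 ee [ 0.5828 -0.0403  0.0548] F [ 0.7 -0.5 -0.6] open -0.001 gf 0.0
t 17.16 ee [ 0.5298 -0.0499  0.0561] F [ 0.8  0.5 -1.1] open 0.002 gf 0.0
```

View pics/d_side.png

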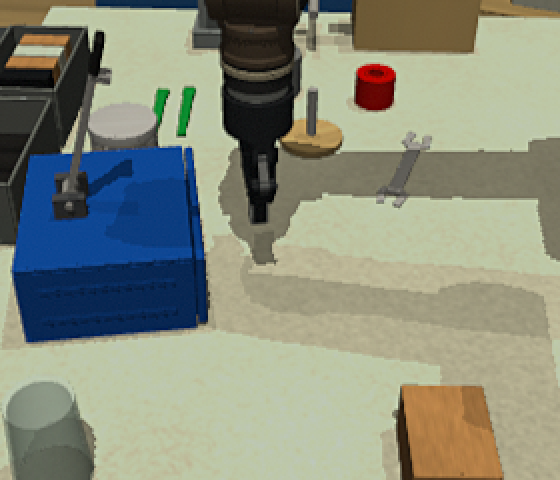

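The drawer looks home, with the panel at crop (195,230) tight against the unit. I'll press once more, harder, to be sure.

Run:
```python
from h import *
print(bot.move_linear(W(-.085,0,.056),rate=.05,stop_force=28)); st()
e=np.array(bot.state()["ee_pos"][:2])-C; print("unit x",e@[np.cos(YAW),np.sin(YAW)])
bot.move_linear(W(-.18,0,.056),rate=.15); bot.move_linear(W(-.18,0,.34),rate=.25)
bot.move_linear(W(.055,0,.34),rate=.2); st()
# probe: straight down behind the bar
HX,HZ=.035,.118
rc,th=.165,1.30
cu=rc*np.cos(th)-5e-3*np.sin(th); cz=rc*np.sin(th)+5e-3*np.cos(th)
x=HX-cu+.011; print("contact tcp x",x,"z",HZ+cz)
print(bot.move_linear(W(x+.02,0,HZ+cz),rate=.12,stop_force=8)); st()
c=bot.camera("side"); cv2.imwrite("pics/c_side.png",c["pixels"][120:360,185:465,::-1].repeat(2,0).repeat(2,1))
```

```text
True
t 18.28 ee [ 0.5826 -0.0402  0.0543] F [-1.9 -0.4 -1.5] open 0.001 gf 0.0
unit x -0.1156266962471767Traceback (most recent call last):
  File "<stdin>", line 5, in <module>
workcell.PlanningError: the arm cannot follow that straight line within its joint ranges
```

Run:
```python
from h import *
st()
for x in(-.18,-.1,0,.03,.05):
  for y in(0,-.11,.11):
    print(x,y,[ (z,None if (q:=bot.solve_ik(W(x,y,z),O)) is None else np.round(q,2).tolist()) for z in(.27,.34)])
```

```text
t 20.15 ee [ 0.5192 -0.0516  0.3389] F [ 0.4 -0.8  0.3] open 0.005 gf 0.0
-0.18 0 [(0.27, [-0.1, 0.12, 0.04, 1.49, 0.0, 2.87]), (0.34, [-0.1, 0.15, 0.23, 1.65, 0.0, 2.87])]
-0.18 -0.11 [(0.27, [-0.29, 0.2, 0.13, 1.5, 0.0, 2.68]), (0.34, [-0.29, 0.23, 0.32, 1.67, 0.0, 2.68])]
-0.18 0.11 [(0.27, [0.11, 0.09, 0.0, 1.49, 0.0, 3.08]), (0.34, [0.11, 0.11, 0.18, 1.64, 0.0, 3.08])]
-0.1 0 [(0.27, [-0.06, 0.28, 0.23, 1.52, 0.0, 2.9]), (0.34, [-0.06, 0.31, 0.43, 1.69, 0.0, 2.9])]
-0.1 -0.11 [(0.27, [-0.23, 0.35, 0.33, 1.55, 0.0, 2.74]), (0.34, [-0.23, 0.39, 0.54, 1.72, 0.0, 2.74])]
-0.1 0.11 [(0.27, [0.12, 0.24, 0.19, 1.52, 0.0, 3.09]), (0.34, [0.12, 0.27, 0.38, 1.68, 0.0, 3.09])]
0 0 [(0.27, [-0.03, 0.49, 0.54, 1.62, 0.0, 2.94]), (0.34, [-0.03, 0.55, 0.8, 1.82, 0.0, 2.94])]
0 -0.11 [(0.27, [-0.18, 0.57, 0.66, 1.67, 0.0, 2.79]), (0.34, [-0.18, 0.66, 0.98, 1.9, 0.0, 2.79])]
0 0.11 [(0.27, [0.13, 0.46, 0.49, 1.6, 0.0, 3.1]), (0.34, [0.13, 0.51, 0.73, 1.79, 0.0, 3.1])]
0.03 0 [(0.27, [-0.02, 0.56, 0.66, 1.66, 0.0, 2.95]), (0.34, [-0.02, 0.65, 0.98, 1.89, 0.0, 2.95])]
0.03 -0.11 [(0.27, [-0.16, 0.65, 0.8, 1.72, 0.0, 2.8]), (0.34, None)]
0.03 0.11 [(0.27, [0.13, 0.53, 0.6, 1.64, 0.0, 3.1]), (0.34, [0.13, 0.61, 0.89, 1.86, 0.0, 3.1])]
0.05 0 [(0.27, [-0.02, 0.62, 0.75, 1.7, 0.0, 2.95]), (0.34, [-0.02, 0.75, 1.16, 1.98, 0.0, 2.95])]
0.05 -0.11 [(0.27, [-0.16, 0.71, 0.92, 1.77, 0.0, 2.81]), (0.34, None)]
0.05 0.11 [(0.27, [0.13, 0.58, 0.69, 1.68, 0.0, 3.1]), (0.34, [0.13, 0.68, 1.03, 1.92, 0.0, 3.1])]
```

Run:
```python
from h import *
HX,HZ,D=.035,.118,.013
def tcp(th,rc=.172):
    u=rc*np.cos(th)-5e-3*np.sin(th); z=rc*np.sin(th)+5e-3*np.cos(th)
    return W(HX-u+D,0,HZ+z)
bot.move_linear(W(.042,0,.34),rate=.15)
p=tcp(1.30); bot.move_linear(W(.037,0,p[2]),rate=.1); st()
ths=np.linspace(1.25,.12,9)
for th in ths:
    if bot.move_linear(tcp(th),rate=.08,stop_force=25): print("stopped",th); st(); break
else: print(bot.move_linear(tcp(-.05),rate=.04,stop_force=20))
st()
c=bot.camera("side"); cv2.imwrite("pics/c_side.png",c["pixels"][120:360,185:465,::-1].repeat(2,0).repeat(2,1))
```

```text
t 22.73 ee [ 0.7327 -0.0142  0.2861] F [-0.9  0.1  0.3] open -0.002 gf 0.0
True
t 27.53 ee [ 0.5751 -0.0419  0.1229] F [-2.8  0.   8.3] open -0.004 gf 4.272897276096046
```

View pics/c_side.png

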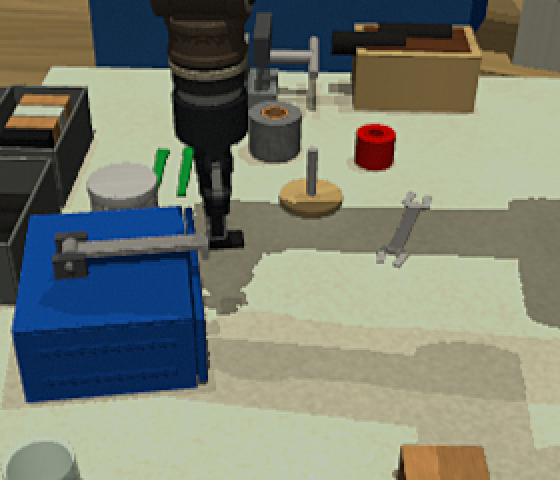

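The clamp bar lies level from crop (75,250) to (240,238). The TCP stopped at z = 0.1229, and a level grip's top is at 0.123. Now I retreat and check.

Run:
```python
from h import *
bot.move_linear(bot.state()["ee_pos"]+np.array([0,0,.15]),rate=.15)
bot.move_pose([.3,-.35,.3],O); bot.sleep(.3)
t,s=bot.camera("top"),bot.camera("side")
im=np.zeros((500,800,3),np.uint8)
im[:400,:400]=cv2.resize(t["pixels"][90:290,230:430,::-1],(400,400)); im[:400,400:]=cv2.resize(s["pixels"][170:370,180:380,::-1],(400,400))
cv2.imwrite("pics/f.png",im); st()
```

```text
t 30.68 ee [ 0.3003 -0.3498  0.2999] F [0.2 0.6 0.2] open 0.002 gf 0.0
```

View pics/f.png

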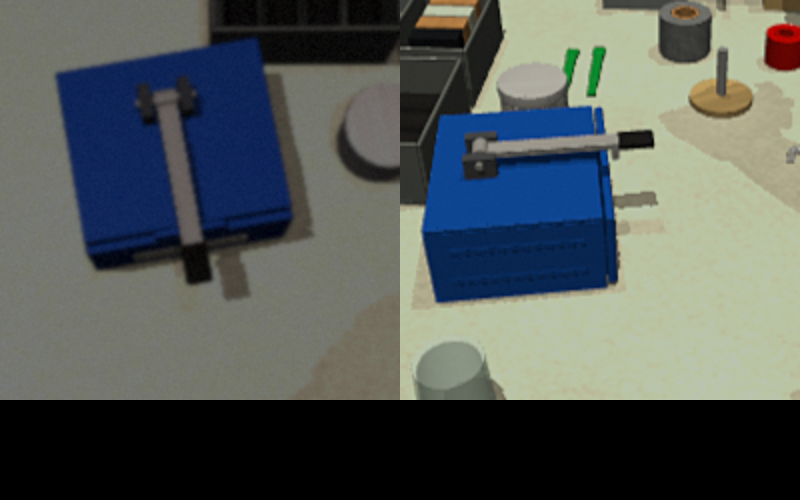

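The drawer is shut and the clamp is level over its front: the grip is at (198,262) in the left panel and (635,140) in the right, with the hook in front of the pull tab. The arm is well clear.

```bash
python3 -c "
from workcell import bot
print(bot.finish_job())"
```

```text
the job is handed in; nothing more can be done
None
```

I handed the job in at about 31 s: the tall roll was set standing in the drawer, the drawer pushed fully home, and then the clamp swung all the way down, with nothing else moved.

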